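# Turn the sample book's leaf

## Task

Turn the stiff white leaf of the sample book over its spine with a fingertip: push it up and over from underneath, then press it down until it lies flat on the other side with its grey zinc strips showing. Only push it, gently, never grip it; do not slam it, do not shift or lift the book, and leave the other things on the bench where they are. Then move clear.

Things in the scene. Friction and masses are not known exactly. Their poses are not given: they have to be found in the camera images.
- book: sample book lying open on the bench, a loose base of 1.3 to 1.8 kg: blue back board 180 x 290 mm, 6 mm thick, with a brown page block 165 x 105 mm on either side of the spine, their tops 20.5 mm above the bench. Origin: centre of its underside, below the middle of the spine. x along the spine, y towards the side on which the leaf must end, z up; the leaf starts on the -y side
- leaf_hinge (a point): middle of the hinge line (steel rod along the book's x, 24 mm above the bench, held by small posts at x = +-86 mm, 30 mm tall)
- leaf_edge (a point): middle of the leaf's free edge, 130 mm from the hinge line, half-way through its thickness; it travels round with the leaf. The leaf is a rigid white plate, 160 mm along the spine, 5 mm thick, 0.12 kg, with a red free edge, copper strips on the face that looks up at the start and grey zinc strips on the other face; its edge overhangs the page block by 10 mm
- leaf (a joint): angle of the leaf about the spine in rad: 0 lying flat on the -y side, 1.57 upright, 3.14 lying flat on the +y side (hinge stop at both). It starts ajar at 0.4 to 0.85. The hinge is stiff (0.13 N m of friction): the leaf stays where it is left and neither falls nor springs back; about 1 to 2 N at the free edge moves it
- spool: bystander: spool of copper wire with black flanges, 68 mm across, 45 mm tall, standing past the far (+x) end of the book; origin centre of its underside
- potato: bystander: potato, 62 mm across, 49 mm tall, near the robot's (-x) end of the book; origin centre of its underside
- can: bystander: red drinks can, 66 mm across, 120 mm tall; origin centre of its underside
- mug: bystander: white mug, 80 mm across, 90 mm tall, handle at its +y; origin centre of its underside
- tape: bystander: grey roll of tape lying flat, 90 mm across, 25 mm tall; origin centre of its underside
- multimeter: bystander: yellow multimeter lying on its back, 140 x 75 x 38 mm, long along its x; origin centre of its underside
- screwdriver: bystander: orange screwdriver lying along its x, handle to -x, 192 mm long and 26 mm thick; origin on the bench below the front end of its handle

How it is judged:
By the outcome, as a careful person would: the job done as asked, in the order asked, and still so for the second after the job is handed in, with the robot touching nothing.
It also fails if it takes over 38 s, if anything falls off the work surface, if the arm or the gripper's body presses on something with over 40 N, if the wrist force passes 120 N, or if a joint passes its speed limit or range.

## Robot

A 6-joint arm with a two-finger parallel gripper is mounted at the origin on the work surface. World frame = base frame: x ahead of the robot, y to its left, z up, the work surface at z = 0. Lengths are in mm, angles in rad, forces in N, time in s.
With the tool pointing down it reaches from about 400 to 925 mm from the base axis. Payload 12.5 kg.
Tool frame: the origin (TCP) lies midway between the tips of the shut fingers; the grasp point (between the pads) lies 19 mm behind it (env.tcp_to_grasp is the distance from the TCP to the grasp point, in mm); z points along the fingers, y is the line along which they close (so a half turn about z gives the same grasp; the last joint's range is limited). The gripper opens to 95 mm and grips with 3 to 60 N. Pads are 20 mm wide; open, the fingers measure 119 mm over their backs; the gripper's body (75 mm by 180 mm) begins 59 mm behind the grasp point.
Start: joints at [1.104, 0.491, 1.559, -0, 1.092, -0.106], TCP at [220.624, 584.784, 214.661] pointing down, gripper open.
Joint ranges: [-3.1, 3.1], [-0.84, 2.19], [0.05, 2.79], [-1.13, 4.28], [0.06, 2.93], [-2.69, 2.69]. Speed limits (rad/s): [2.22, 2.22, 2.79, 3.14, 3.14, 3.14].

## Interface

Orientations are given as [roll, pitch, yaw] about the fixed x, y, z axes, in that order (R = Rz(yaw) Ry(pitch) Rx(roll)).
In Python, from cell import env gives the robot as it stands. The module is installed in compiled form; this text tells all that it offers.
- The arm moves only by the tool step_arm, never from a script. Its argument "plan" is a list that holds one entry, the list of rows, each a list of 5 numbers: the shift along the tool's x, y, z in mm, then the turn about the tool's z in degrees, then the opening, from -1 (shut) to 1 (fully open). A call has 1 to 8 rows; each row is the pose to reach, as a shift and turn from the pose commanded when the call began, along the tool's axes at that moment; what a row does not reach only later rows make up. A row lasts 1/12 s, in which the tool goes at most 41.7 mm and 7.16 degrees, less where a joint would pass 70% of its speed; a pose out of reach is approached as far as the arm can. A call with a gripper value outside its range is refused whole. The fingers move at their own pace and stop on an object; the grip force is fixed at half the most. Time passes only in rows, so rows that repeat a pose let the fingers close. It gives the time, the measured TCP pose, the force, the opening and the grip force at its end, in the units of the state.
- env.state(): the state, without advancing time (a new reading comes with each control period).
- env.read_camera(name): name is "scene" or "top" or "wrist"; returns the picture (480x640x3 uint8, blue, green, red); there is no depth.
- env.get_calibration(name): a dict with "K" (3x3 intrinsics, pixels), "extrinsics" (4x4, takes a point from world to camera coordinates). Camera axes: x right, y up, looking along -z (the intrinsics and any distortion apply to the point x, -y, -z); pixel columns grow to the right and rows downward; lengths in mm; the calibration is good to about 2 mm. A picture is of the moment at which its call begins: read the wrist's pose just before it. get_calibration takes no time and is no camera call; for the wrist camera it gives the pose at the moment of the call.
- env.job_done(): hands the job in; it is judged then, once.
The state is a dict: "t": time; "joints": joint angles; "qvel": joint speeds; "tau": joint torques, N m; "eef_pos": TCP position; "tcp_rot": TCP orientation; "ft_force": force on the tool from outside, world axes, zero at the start; "moment": the same for the moment, N m; "opening": opening from 0.0 (shut) to 1.0 (fully open); "grip_force": force on a finger pad.
Only numpy, scipy, OpenCV 4.12 (cv2) and the standard library are available. Lean on these libraries where they do the work, as an engineer would, in place of code of your own. Each camera call takes 0.05 s, during which the arm holds its last target. There are 200 camera calls.

## Working session

There is one attempt and no reset: what is moved stays moved. The work goes in short steps, Python scripts to look and compute and a tool call to move; the robot and the scene stay as the last step left them, time stands still between calls to the robot, and variables do not carry over. Pictures are saved under pics/ and viewed, at most 10 in all, crops included, and the job is handed in when it is done.

Besides the shell and the picture viewer there is one more tool, called after "Call:" in YAML: its name, and indented under it one key for each argument. step_arm: Moves the arm, as the interface text tells. Its arguments: {"type":"object","properties":{"plan":{"type":"array"}},"required":["plan"]}

```bash
mkdir -p pics; python3 - <<'E'
from cell import env
import cv2,numpy as np
np.set_printoptions(suppress=True,precision=2)
for n in("scene","top"):
    cv2.imwrite(f"pics/{n}0.png",env.read_camera(n)); c=env.get_calibration(n); print(n,c)
print(env.state())
E
```

```text
scene {'K': array([[482.22,   0.  , 309.89],
       [  0.  , 482.22, 231.45],
       [  0.  ,   0.  ,   1.  ]]), 'extrinsics': array([[    0.51,     0.86,    -0.01,  -240.89],
       [   -0.74,     0.45,     0.51,   328.74],
       [    0.44,    -0.26,     0.86, -1467.9 ],
       [    0.  ,     0.  ,     0.  ,     1.  ]])}
top {'K': array([[552.78,   0.  , 325.36],
       [  0.  , 552.78, 247.04],
       [  0.  ,   0.  ,   1.  ]]), 'extrinsics': array([[   -0.01,    -1.  ,    -0.02,    -1.58],
       [    1.  ,    -0.01,     0.1 ,  -522.09],
       [   -0.1 ,    -0.02,     1.  , -1293.37],
       [    0.  ,     0.  ,     0.  ,     1.  ]])}
{'t': 0.1, 'joints': array([ 1.1 ,  0.49,  1.56,  0.  ,  1.09, -0.11]), 'qvel': array([ 0.,  0., -0.,  0.,  0., -0.]), 'tau': array([  0.  , -61.36, -25.86,   0.07,   0.05,  -0.  ]), 'eef_pos': array([220.52, 584.56, 214.12]), 'tcp_rot': array([-3.14, -0.  ,  2.78]), 'ft_force': array([-0.98, -1.14,  0.74]), 'moment': array([-0.01, -0.01, -0.03]), 'grip_force': 0.0, 'opening': 1.0009262674202057}
```

View pics/top0.png

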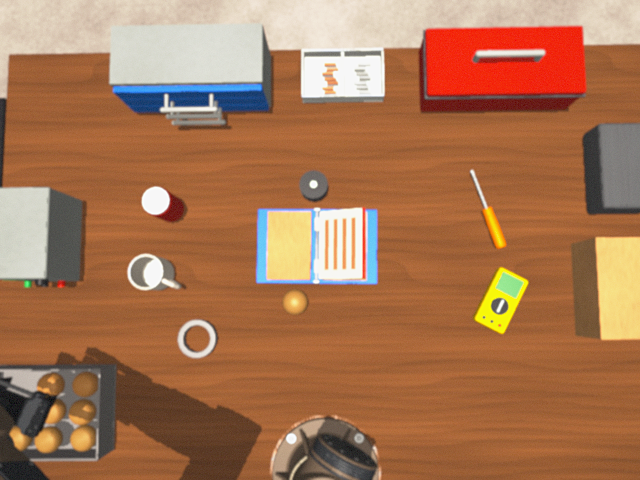

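View pics/scene0.png

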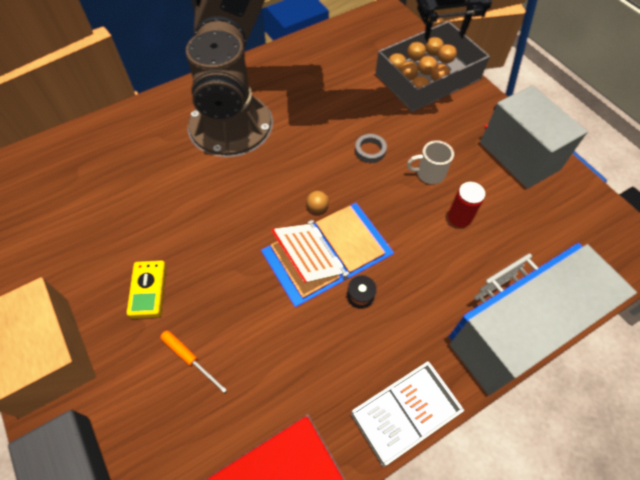

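The top view shows the open book centred near (317,246), with the leaf on the right (world -y). The potato is at (295,302) and the spool at (314,185). In the scene view the leaf is ajar with its red edge towards (290,250). Next I'll enlarge both views to measure.

```bash
python3 - <<'E'
import cv2,numpy as np
t=cv2.imread("pics/top0.png")[195:295,245:395]; s=cv2.imread("pics/scene0.png")[195:310,250:400]
a=cv2.resize(t,None,fx=5,fy=5,interpolation=2); b=cv2.resize(s,None,fx=5,fy=5,interpolation=2)
cv2.imwrite("pics/tc.png",a); cv2.imwrite("pics/sc.png",b)
E
```

```text
(no output)
```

View pics/tc.png

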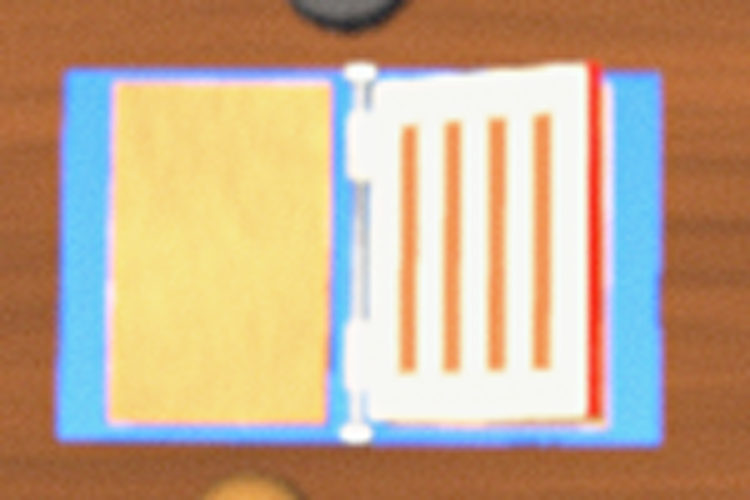

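View pics/sc.png

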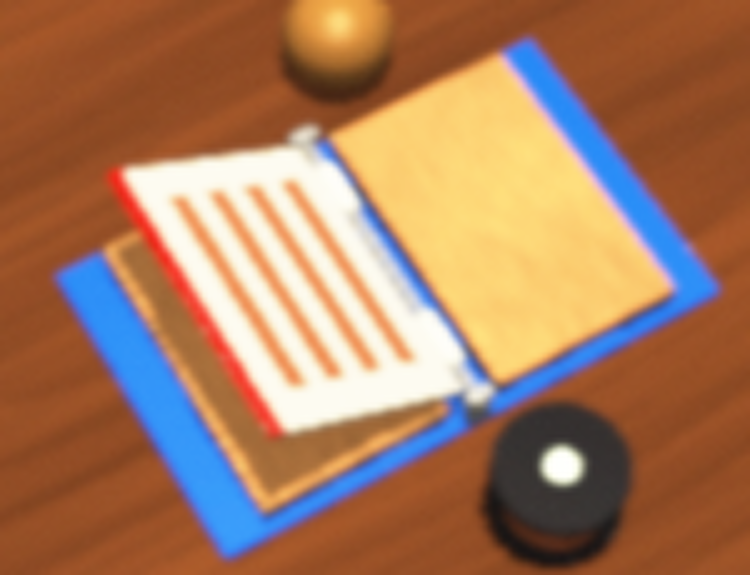

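The crops show clear board corners and a red free edge, at (596,62)-(596,418) in the top crop and (115,172)-(275,432) in the scene crop. I'll fit the pose and leaf angle to both views together.

```bash
cat > h.py <<'E'
from cell import env
import numpy as np
np.set_printoptions(suppress=True,precision=2)
def proj(n,P):
    c=env.get_calibration(n); E=c["extrinsics"]; p=np.atleast_2d(P)@E[:3,:3].T+E[:3,3]
    q=p*[1,-1,-1]@c["K"].T if 0 else (p*[1,-1,-1])@c["K"].T
    return q[:,:2]/q[:,2:]
def unproj(n,uv,z):
    c=env.get_calibration(n);E=c["extrinsics"];R=E[:3,:3];o=-R.T@E[:3,3]
    d=R.T@(np.linalg.inv(c["K"])@[*uv,1]*[1,-1,-1]); return o+d*(z-o[2])/d[2]
def w(b,P):
    c,s=np.cos(b[2]),np.sin(b[2]); return np.array(P)@np.array([[c,s,0],[-s,c,0],[0,0,1]])+[b[0],b[1],0]
def edge(th): return [[s*80,-130*np.cos(th),24+130*np.sin(th)] for s in(1,-1)]
E
python3 - <<'E'
from h import *
from scipy.optimize import least_squares
C=[[90,145,6],[90,-145,6],[-90,-145,6],[-90,145,6]]
T=np.array([[65,68],[663,72],[663,446],[56,440],[596,62],[596,418]])/5+[245,195]
S=np.array([[718,288],[230,558],[57,272],[530,38],[275,432],[115,172]])/5+[250,195]
f=lambda b:np.r_[proj("top",w(b,C+edge(b[3])))-T,proj("scene",w(b,C+edge(b[3])))-S].ravel()
r=least_squares(f,[600,0,0,.6]);b=r.x;print(b,r.fun.reshape(-1,2))
print("hinge",w(b,[[0,0,24]]),"edge",w(b,edge(b[3])))
print("spool",unproj("top",(314,185),45),"potato",unproj("top",(295,302),25))
E
```

```text
[527.49  15.44  -0.02   0.56] [[-0.34 -0.03]
 [-1.   -0.18]
 [-0.97 -0.84]
 [-0.06 -0.61]
 [-0.13 -0.2 ]
 [-0.26 -1.01]
 [ 0.21 -0.02]
 [-1.35 -0.31]
 [-0.84 -0.03]
 [-0.43 -0.54]
 [-0.41 -0.23]
 [-1.16 -0.37]]
hinge [[527.49  15.44  24.  ]] edge [[605.7  -95.97  93.07]
 [445.73 -93.38  93.07]]
spool [668.46  19.52  45.  ] potato [392.15  66.8   25.  ]
```

The residuals are under about 1.3 px. The book is at (527,15) with yaw -0.016, the leaf at 0.56 rad, and its free edge at y≈-95, z≈93. The tool y axis should lie along the spine. I'll start moving high and turning, with the fingers shut.

Call:
step_arm:
  plan:
    - [[-27, -26, 0, 7, -1], [-54, -52, 0, 14, -1], [-81, -78, 0, 21, -1], [-108, -104, 0, 28, -1], [-135, -130, 0, 35, -1], [-162, -156, 0, 42, -1], [-189, -182, 0, 49, -1], [-217, -206, 0, 56, -1]]

```text
t: 0.77
eef_pos: [351.0, 313.6, 214.6]
tcp_rot: [-3.141, 0.0, 1.798]
ft_force: [0.5, -0.1, 0.2]
opening: 0.495
grip_force: 0.0
```

Call:
step_arm:
  plan:
    - [[-38, 5, 0, 7, -1], [-76, 10, 0, 14, -1], [-115, 16, 0, 14, -1], [-153, 21, 0, 14, -1], [-192, 26, 0, 14, -1], [-230, 31, 0, 14, -1], [-269, 37, 0, 14, -1], [-307, 42, 0, 14, -1]]

```text
t: 1.43
eef_pos: [462.9, 24.4, 214.6]
tcp_rot: [-3.142, -0.0, 1.559]
ft_force: [0.5, 0.6, 1.4]
opening: 0.007
grip_force: 0.0
```

Call:
step_arm:
  plan:
    - [[-37, 14, 0, 0, -1], [-74, 28, 0, 0, -1], [-111, 42, 0, 0, -1], [-148, 56, 10, 0, -1], [-174, 64, 40, 0, -1], [-174, 64, 80, 0, -1], [-174, 64, 115, 0, -1], [-174, 64, 140, 0, -1]]

```text
t: 2.1
eef_pos: [523.3, -148.6, 71.6]
tcp_rot: [-3.139, -0.001, 1.558]
ft_force: [0.2, 0.1, -0.2]
opening: 0.004
grip_force: 0.0
```

Call:
step_arm:
  plan:
    - [[0, 0, 15, 0, -1], [0, 0, 28, 0, -1], [8, 0, 28, 0, -1], [16, 0, 28, 0, -1], [24, 0, 28, 0, -1], [30, 0, 28, 0, -1], [34, 0, 28, 0, -1], [34, 0, 28, 0, -1]]

```text
t: 2.77
eef_pos: [525.2, -113.3, 47.4]
tcp_rot: [3.141, 0.0, 1.56]
ft_force: [0.4, -1.5, 0.1]
opening: 0.005
grip_force: 0.0
```

Call:
step_arm:
  plan:
    - [[4, 0, 0, 0, -1], [8, 0, -2, 0, -1], [12, 0, -6, 0, -1], [16, 0, -10, 0, -1], [20, 0, -15, 0, -1], [24, 0, -19, 0, -1], [28, 0, -23, 0, -1], [32, 0, -27, 0, -1]]

```text
t: 3.43
eef_pos: [526.2, -83.4, 74.9]
tcp_rot: [3.139, 0.002, 1.559]
ft_force: [0.1, -7.8, 5.6]
opening: 0.007
grip_force: 4.0
```

```bash
python3 - <<'E'
from h import *
import cv2
print(env.state()["ft_force"],env.state()["moment"])
s=env.read_camera("scene")[140:310,230:420];cv2.imwrite("pics/s1.png",cv2.resize(s,None,fx=3.3,fy=3.3,interpolation=2))
print(env.state()["ft_force"],env.state()["eef_pos"])
E
```

```text
[ 0.12 -7.81  5.61] [-1.19  0.1  -0.04]
[ 0.08 -5.35  5.04] [526.24 -82.71  75.43]
```

View pics/s1.png

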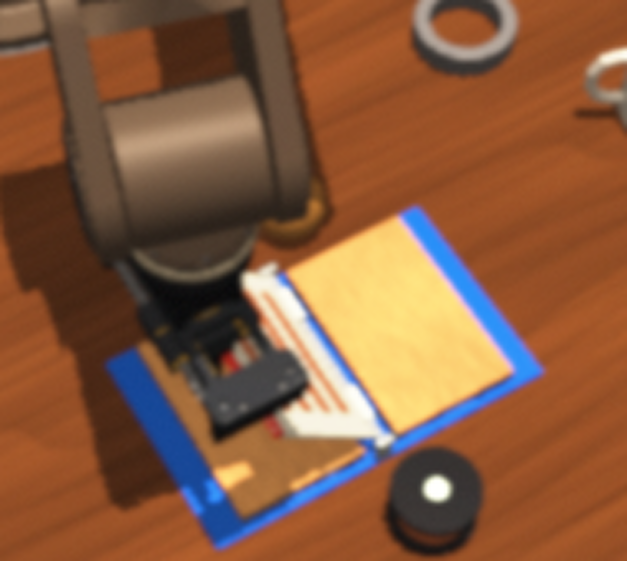

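The scene view shows the leaf rising on the finger and the book in place. The load is mostly friction along the leaf, so I'll raise the finger faster than the edge rises.

Call:
step_arm:
  plan:
    - [[1, 0, -5, 0, -1], [5, 0, -10, 0, -1], [9, 0, -15, 0, -1], [13, 0, -20, 0, -1], [17, 0, -25, 0, -1], [21, 0, -29, 0, -1], [25, 0, -33, 0, -1], [29, 0, -36, 0, -1]]

```text
t: 4.15
eef_pos: [525.7, -52.9, 110.1]
tcp_rot: [3.141, -0.0, 1.559]
ft_force: [0.6, -2.0, -0.7]
opening: 0.005
grip_force: 0.5
```

Call:
step_arm:
  plan:
    - [[5, 0, -3, 0, -1], [10, 0, -5, 0, -1], [15, 0, -7, 0, -1], [20, 0, -9, 0, -1], [25, 0, -11, 0, -1], [30, 0, -12, 0, -1], [35, 0, -13, 0, -1], [40, 0, -13, 0, -1]]

```text
t: 4.82
eef_pos: [526.2, -12.8, 122.8]
tcp_rot: [3.141, -0.0, 1.559]
ft_force: [-0.2, -1.7, 0.2]
opening: 0.003
grip_force: 0.6
```

Call:
step_arm:
  plan:
    - [[5, 0, 0, 0, -1], [10, 0, 0, 0, -1], [15, 0, 0, 0, -1], [20, 0, 0, 0, -1], [25, 0, 1, 0, -1], [30, 0, 1, 0, -1], [35, 0, 2, 0, -1], [40, 0, 4, 0, -1]]

```text
t: 5.48
eef_pos: [526.7, 27.2, 118.7]
tcp_rot: [3.141, -0.0, 1.559]
ft_force: [0.3, -0.4, 1.4]
opening: 0.003
grip_force: 0.6
```

Call:
step_arm:
  plan:
    - [[5, 0, 2, 0, -1], [10, 0, 3, 0, -1], [15, 0, 5, 0, -1], [20, 0, 7, 0, -1], [25, 0, 9, 0, -1], [30, 0, 12, 0, -1], [34, 0, 15, 0, -1], [38, 0, 18, 0, -1]]

```text
t: 6.15
eef_pos: [527.0, 65.2, 100.4]
tcp_rot: [3.141, -0.0, 1.559]
ft_force: [-0.0, -0.5, 0.9]
opening: 0.003
grip_force: 0.5
```

Call:
step_arm:
  plan:
    - [[4, 0, 3, 0, -1], [8, 0, 6, 0, -1], [12, 0, 10, 0, -1], [15, 0, 14, 0, -1], [18, 0, 18, 0, -1], [21, 0, 22, 0, -1], [24, 0, 26, 0, -1], [26, 0, 30, 0, -1]]

```text
t: 6.82
eef_pos: [527.3, 91.0, 70.2]
tcp_rot: [3.142, -0.0, 1.559]
ft_force: [-0.3, 0.3, 0.9]
opening: 0.003
grip_force: 0.3
```

Call:
step_arm:
  plan:
    - [[2, 0, 4, 0, -1], [3, 0, 8, 0, -1], [5, 0, 12, 0, -1], [6, 0, 16, 0, -1], [7, 0, 20, 0, -1], [8, 0, 23, 0, -1], [9, 0, 26, 0, -1], [10, 0, 29, 0, -1]]

```text
t: 7.48
eef_pos: [527.5, 100.7, 41.3]
tcp_rot: [3.142, -0.0, 1.559]
ft_force: [1.0, -1.1, 0.6]
opening: 0.001
grip_force: 0.3
```

Call:
step_arm:
  plan:
    - [[1, 0, 2, 0, -1], [1, 0, 4, 0, -1], [2, 0, 6, 0, -1], [2, 0, 8, 0, -1], [2, 0, 10, 0, -1], [2, 0, 11, 0, -1], [2, 0, 12, 0, -1], [2, 0, 13, 0, -1]]

```text
t: 8.15
eef_pos: [527.5, 102.6, 28.6]
tcp_rot: [3.142, -0.0, 1.559]
ft_force: [-0.3, 0.4, 0.7]
opening: 0.002
grip_force: 0.3
```

Call:
step_arm:
  plan:
    - [[0, 0, 0.5, 0, -1], [0, 0, 1, 0, -1], [0, 0, 1.5, 0, -1], [0, 0, 2, 0, -1], [0, 0, 2, 0, -1]]

```text
t: 8.57
eef_pos: [527.5, 102.6, 26.8]
tcp_rot: [3.141, -0.0, 1.559]
ft_force: [-1.1, 0.9, 1.8]
opening: 0.004
grip_force: 1.1
```

Almost at the stop (expected leaf top is 26.5). I'll press slightly further.

Call:
step_arm:
  plan:
    - [[0, 0, 0.5, 0, -1], [0, 0, 1, 0, -1], [0, 0, 1.4, 0, -1], [0, 0, 1.4, 0, -1]]

```text
t: 8.9
eef_pos: [527.6, 102.7, 26.5]
tcp_rot: [3.141, -0.0, 1.559]
ft_force: [-4.5, -0.2, 19.1]
opening: 0.007
grip_force: 9.7
```

The tip has hit a firm stop at 26.5 mm, so the leaf is flat. I'll back off and move clear.

Call:
step_arm:
  plan:
    - [[0, 0, -2, 0, -1], [0, 0, -8, 0, -1], [0, 0, -20, 0, -1], [0, 0, -45, 0, -1], [0, 0, -75, 0, -1], [0, 0, -110, 0, -1], [0, 0, -145, 0, -1], [0, 0, -180, 0, -1]]

```text
t: 9.57
eef_pos: [527.0, 102.6, 207.1]
tcp_rot: [-3.141, -0.0, 1.559]
ft_force: [-0.0, 0.3, -0.1]
opening: 0.003
grip_force: 0.0
```

Call:
step_arm:
  plan:
    - [[35, -10, 0, 0, -1], [70, -20, 0, 0, -1], [105, -30, 0, 0, -1], [140, -40, 0, 0, -1], [175, -50, 0, 0, -1], [210, -60, 0, 0, -1], [240, -70, 0, 0, -1], [240, -70, 0, 0, -1]]

```text
t: 10.23
eef_pos: [458.5, 347.6, 205.3]
tcp_rot: [-3.142, -0.001, 1.563]
ft_force: [0.0, 0.1, 0.3]
opening: 0.007
grip_force: 0.0
```

```bash
python3 - <<'E'
from h import *
import cv2
t=env.read_camera("top");s=env.read_camera("scene")
cv2.imwrite("pics/t2.png",np.hstack([cv2.resize(t[160:330,230:400],(400,400)),cv2.resize(s[160:330,240:410],(400,400))]))
b=[527.49,15.44,-.016]
print("pred flat edge top",proj("top",w(b,edge(np.pi))),"corners",proj("top",w(b,[[90,145,6],[90,-145,6],[-90,-145,6],[-90,145,6]])))
print(env.state()["t"],env.state()["ft_force"],env.state()["eef_pos"])
E
```

```text
pred flat edge top [[262.74 211.49]
 [261.44 278.  ]] corners [[257.65 208.58]
 [376.6  209.21]
 [376.63 283.35]
 [256.15 282.4 ]]
10.3333 [-0.24 -0.14  0.58] [459.68 344.2  205.16]
```

View pics/t2.png

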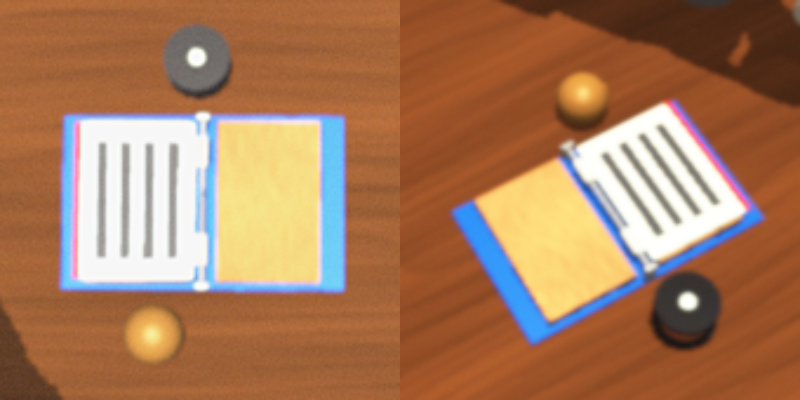

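The leaf lies flat with its zinc strips showing. Its free edge is at column 262, as predicted, and the board, spool and potato haven't moved.

```bash
python3 -c "from cell import env; print(env.job_done())"
```

```text
the job is handed in; nothing more can be done
None
```

The leaf is turned over and lies flat on the +y side with its zinc strips showing; the book, spool and potato look unmoved in the last pictures, the arm is clear, and the job was handed in at about 10.3 s (peak force reading 19 N, in the final press).

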